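# Turn the sample carousel to the reader

### The job

With the fingertips, gently push the sample carousel round, either way (the upright posts on its rim are there to push against), until the tall tube with the wide cap stands right in front of the reader, centred on the line of the black index bar, and leave it at rest there. Only push: do not touch, lift or tip any of the tubes, do not spin the carousel fast or press hard on it, and leave the beaker, the jar and the weight where they stand.

Things in the scene. Friction and masses are not known exactly. Their poses are not given: they have to be found in the camera images.
- chassis: fixed instrument chassis: bare metal plate 340 x 280 mm on rubber feet, top of plate 14 mm above the bench. Origin on the bench below the rotor's axis; its -x axis points to the front (the reader's side, roughly towards the robot), z up. The reader is a white box 55 x 90 mm, 35 mm high, from 128 to 183 mm in front of the axis; nothing fixed to the chassis rises more than 40 mm above the bench
- index (a point): inner end of the black index bar (8 mm wide, 50 mm long, pointing at the rotor's axis) on top of the reader, 129 mm in front of the rotor's axis, 40 mm above the bench. The tall tube must stand on the line from the rotor's axis to this point
- rotor: the carousel: black disc 244 mm across, upper face 37 mm above the bench, turning both ways without end about the vertical axis through its origin (on its underside, 27 mm above the bench). Friction stops it where it is left; 1 to 3 N at a post turns it. Six white sleeves (34 mm across, 20 mm high) stand on it every 60 degrees, 60 mm from the axis, one of them empty. Hub nut in the middle, top 63 mm up
- post (a point): centre of the top of one of the six alike steel finger posts on the rotor's rim (14 mm across, rising from 37 to 92 mm above the bench). They stand every 60 degrees, 112 mm from the axis, each midway in angle between two sleeves, so 30 degrees to either side of the tall tube and on every 60 degrees
- tall_tube_top (a point): centre of the top of the tall tube: a loose grey tube 24 mm across with a cap 36 mm across, 65 mm tall, top 102 mm above the bench, standing in one of the sleeves, 60 mm from the rotor's axis
- tube_a_top (a point): centre of the top of a shorter grey tube (capped), 24 mm across, 42 mm tall, top 79 mm above the bench, loose in a sleeve of the carousel
- tube_b_top (a point): centre of the top of a shorter grey tube (open, dark mouth), 24 mm across, 42 mm tall, top 79 mm above the bench, loose in a sleeve of the carousel
- tube_c_top (a point): centre of the top of a shorter grey tube (capped), 24 mm across, 42 mm tall, top 79 mm above the bench, loose in a sleeve of the carousel
- tube_d_top (a point): centre of the top of a shorter grey tube (open, dark mouth), 24 mm across, 42 mm tall, top 79 mm above the bench, loose in a sleeve of the carousel
- beaker: bystander: glass beaker 68 mm across, 80 mm tall, loose on the bench; origin at the centre of its underside
- reagent_jar: bystander: amber jar with label and cap, 60 mm across, 85 mm tall, loose on the bench; origin at the centre of its underside
- weight: bystander: brass weight, 38 mm across, 45 mm tall, loose on the bench; origin at the centre of its underside
Mind the look-alikes: they are no part of the job. What is shaped like the part that bears tall_tube_top but blue or green is not meant.

How it is judged (in metres and radians):
At the end, for the whole second after the job is handed in: The tall tube stands at the front, its top within 8 mm sideways of the line of the index bar; the carousel is at rest; all five tubes stand upright and seated in their sleeves (height within 6 mm, tilt under 0.25 rad); beaker, jar and weight are within 20 mm of where they stood (y of tall_tube_top in the frame of chassis between -0.008 and 0.008 m and x of tall_tube_top in the frame of chassis below -0.045 m and angular speed of rotor below 0.05 rad/s and height (world z) of tall_tube_top between 0.096 and 0.108 m and height (world z) of tube_a_top between 0.073 and 0.085 m and height (world z) of tube_b_top between 0.073 and 0.085 m and height (world z) of tube_c_top between 0.073 and 0.085 m and height (world z) of tube_d_top between 0.073 and 0.085 m and angle between each of tall_tube_top, tube_a_top, tube_b_top, tube_c_top, tube_d_top's own z axis and vertical below 0.25 rad and distance of each of beaker, reagent_jar, weight from where it was at the start of the episode below 0.02 m); the robot touches nothing.
It fails at once if a tube is touched by the robot (over 0.5 N) (contact force between any of tall_tube, tube_a, tube_b, tube_c, tube_d and the fingers above 0.5 N or contact force between any of tall_tube, tube_a, tube_b, tube_c, tube_d and the arm above 0.5 N).
It fails at once if a tube is lifted more than 12 mm or tipped more than 0.4 rad (height (world z) of tall_tube_top above 0.114 m or height (world z) of any of tube_a_top, tube_b_top, tube_c_top, tube_d_top above 0.091 m or angle between any of tall_tube_top, tube_a_top, tube_b_top, tube_c_top, tube_d_top's own z axis and vertical above 0.4 rad).
It fails at once if the carousel is pushed, pinched or pressed with more than 25 N (contact force between rotor and the fingers above 25 N or contact force between rotor and the arm above 25 N).
It fails at once if the carousel is spun faster than 4 rad/s (angular speed of rotor above 4 rad/s).
It fails at once if the beaker, jar or weight is shifted more than 20 mm or tipped (distance of any of beaker, reagent_jar, weight from where it was at the start of the episode above 0.02 m or angle between any of beaker, reagent_jar, weight's own z axis and vertical above 0.3 rad).
It also fails if it takes over 51 s, if anything falls off the work surface, if the arm or the gripper's body presses on something with over 40 N, if the wrist force passes 120 N, or if a joint passes its speed limit or range.

### The arm

A 6-joint arm with a two-finger parallel gripper is mounted at the origin on the work surface. World frame = base frame: x ahead of the robot, y to its left, z up, the work surface at z = 0. Lengths are in m, angles in degrees, forces in N, time in s.
With the tool pointing down it reaches from about 0.275 to 0.85 m from the base axis. Payload 5.2 kg.
Tool frame: the origin (TCP) lies between the finger pads; the fingertips stand env.finger_overhang ahead of it and the grasp point (between the pads) lies 2 mm behind it (env.finger_overhang is the distance from the TCP to the fingertips, in m); z points along the fingers, y is the direction in which the jaws open and shut (so a half turn about z gives the same grasp; the last joint's range is limited). The gripper opens to 85 mm and grips with 20 to 120 N. Pads are 22 mm wide; open, the fingers measure 114 mm over their backs; the gripper's body (76 mm by 85 mm) begins 54 mm behind the grasp point. The pads swing forward as they close: fully open they stand 13 mm farther back than shut.
Start: joints at [51.864, 14.817, 87.949, -0, 77.235, -11.62], TCP at [0.246, 0.492, 0.248] pointing down, gripper open.
Joint ranges: [-179.93, 179.93], [-52.35, 119.4], [10.71, 147.94], [-69.91, 249.91], [12.55, 155.21], [-178.61, 178.61]. Speed limits (degrees/s): [147.25, 147.25, 180, 180, 180, 180].

### API

Orientations are given as [roll, pitch, yaw] about the fixed x, y, z axes, in that order (R = Rz(yaw) Ry(pitch) Rx(roll)).
In Python, from workcell import env gives the robot as it stands. The module is installed in compiled form; this text tells all that it offers.
- The arm moves only by the tool jog_arm, never from a script. Its argument "increments" is a list that holds one entry, the list of rows, each a list of 5 numbers: the closure in counts, from 0 (fully open) to 255 (shut), then the shift along the tool's x, y, z in m, then the turn about the tool's z in degrees. A call has 1 to 20 rows; each row is the pose to reach, as a shift and turn from the pose commanded when the call began, along the tool's axes at that moment; what a row does not reach only later rows make up. A row lasts 1/12 s, in which the tool goes at most 41.7 mm and 7.16 degrees, less where a joint would pass 70% of its speed; a pose out of reach is approached as far as the arm can. A call with a gripper value outside its range is refused whole. The fingers move at their own pace and stop on an object; "grip_force" is the grip in N (left out, the last holds). Time passes only in rows, so rows that repeat a pose let the fingers close. It gives the time, the measured TCP pose, the force and the opening at its end, in the units of the state.
- env.observe(): the state, without advancing time (a new reading comes with each control period).
- env.read_camera(name): name is "side" or "top" or "wrist"; returns a dict with "frame" (400x640x3 uint8, red, green, blue), "fx", "fy", "cx", "cy" (pixels), "origin" and "rotation" of the camera in the world. Camera axes: x right, y up, looking along -z (the intrinsics and any distortion apply to the point x, -y, -z); pixel columns grow to the right and rows downward; lengths in m; the calibration is good to about 2 mm. A picture is of the moment at which its call begins. There is no depth.
- env.hand_in(): hands the job in, once; it reports no verdict.
The state is a dict: "time_s": time; "joint_positions": joint angles; "dq": joint speeds; "joint_efforts": joint torques, N m; "eef_pos": TCP position; "ee_rot": TCP orientation; "ft_force": force on the tool from outside, world axes, zero at the start; "wrist_torque": the same for the moment, N m; "opening": opening from 0.0 (shut) to 1.0 (fully open).
Only numpy, scipy, OpenCV 4.12 (cv2) and the standard library are available. Lean on these libraries where they do the work, as an engineer would, in place of code of your own. Each camera call takes 0.05 s, during which the arm holds its last target.

## Working session

There is one attempt and no reset: what is moved stays moved. The work goes in short steps, Python scripts to look and compute and a tool call to move; the robot and the scene stay as the last step left them, time stands still between calls to the robot, and variables do not carry over. Pictures are saved under pics/ and viewed, and the job is handed in when it is done.

Besides the shell and the picture viewer there is one more tool, called after "Emit:" as name(argument=value, ...), one argument or row to a line, values as JSON. jog_arm: Moves the arm, as the interface text tells. Its arguments: {"type":"object","properties":{"increments":{"type":"array"},"grip_force":{"type":"number"}},"required":["increments"]}

```bash
mkdir -p pics; python3 - <<'E'
from workcell import env
import cv2
print(env.finger_overhang); s=env.observe(); print(s)
for n in ("side","top","wrist"):
    c=env.read_camera(n); cv2.imwrite(f"pics/{n}0.png",c["frame"][:,:,::-1])
    print({k:v for k,v in c.items() if k!="frame"})
E
```

```text
0.017
{'time_s': 0.0, 'joint_positions': array([ 5.18619788e+01,  1.48582310e+01,  8.80111416e+01, -1.09688278e-04,
        7.72362388e+01, -1.16183522e+01]), 'dq': array([-0.0116177 ,  0.04676659,  0.00342019,  0.11485177, -0.10062357,
        0.00692809]), 'joint_efforts': array([-1.48096573e-03, -4.46029830e+01, -2.90576971e+01, -5.42048838e-04,
        1.19514650e-02,  1.11579345e-05]), 'eef_pos': array([0.24522747, 0.49173848, 0.2474839 ]), 'ee_rot': array([-1.79896531e+02, -2.11644835e-02,  1.53480336e+02]), 'ft_force': array([0.26933089, 0.20762533, 0.46655384]), 'wrist_torque': array([ 0.03596518, -0.00102148,  0.02317341]), 'opening': 0.9987198546003739}
{'fx': 483.04559759819045, 'fy': 483.04559759819045, 'cx': 318.37401204054544, 'cy': 190.77800634964672, 'origin': array([ 0.20712207, -0.66619518,  0.61379926]), 'rotation': array([ 57.1570256 ,   1.34621251, -25.06177989])}
{'fx': 457.4512684040869, 'fy': 457.4512684040869, 'cx': 314.65379749468116, 'cy': 200.65024221495352, 'origin': array([0.38348645, 0.0361725 , 0.98702701]), 'rotation': array([  8.28405021,   1.47152759, -89.46274537])}
{'fx': 308.3946173053804, 'fy': 308.3946173053804, 'cx': 320.96915314242705, 'cy': 204.30987446710142, 'origin': array([0.17030851, 0.52826243, 0.37210073]), 'rotation': array([-18.84687303,   0.06993372,  63.45249436])}
```

View pics/top0.png

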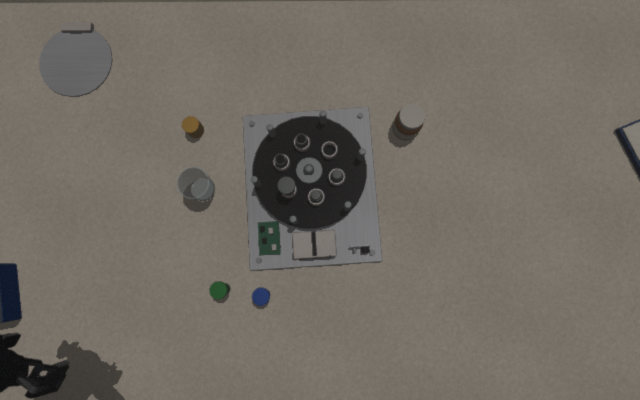

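View pics/side0.png

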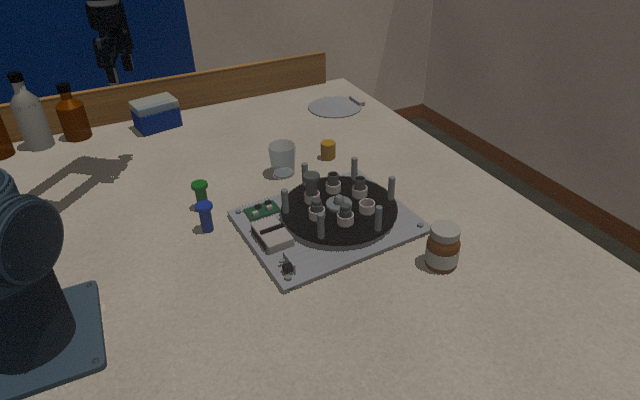

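The top view shows the carousel near (309,172), the wide-capped tube near (287,185), the index bar near (313,243), and posts round the rim. I'll enlarge it and measure.

```bash
cat > h.py <<'E'
import numpy as np, cv2
from scipy.spatial.transform import Rotation as R
def ray(c,u,v):
    d=np.array([(u-c["cx"])/c["fx"],-(v-c["cy"])/c["fy"],-1.0])
    return R.from_euler("xyz",c["rotation"],degrees=True).apply(d)
def onplane(c,u,v,z):
    d=ray(c,u,v);o=np.array(c["origin"]);return o+d*(z-o[2])/d[2]
def proj(c,p):
    q=R.from_euler("xyz",c["rotation"],degrees=True).inv().apply(np.array(p)-c["origin"])
    return np.array([c["cx"]+c["fx"]*q[0]/-q[2],c["cy"]-c["fy"]*q[1]/-q[2]])
E
python3 - <<'E'
from workcell import env
from h import *
c=env.read_camera("top"); f=c["frame"][:,:,::-1]
cv2.imwrite("pics/topz.png",cv2.resize(f[90:280,225:395],None,fx=3.1,fy=3.1,interpolation=cv2.INTER_CUBIC))
c=env.read_camera("side"); f=c["frame"][:,:,::-1]
cv2.imwrite("pics/sidez.png",cv2.resize(f[130:295,215:475],None,fx=3,fy=3,interpolation=cv2.INTER_CUBIC))
E
```

```text
(no output)
```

View pics/topz.png

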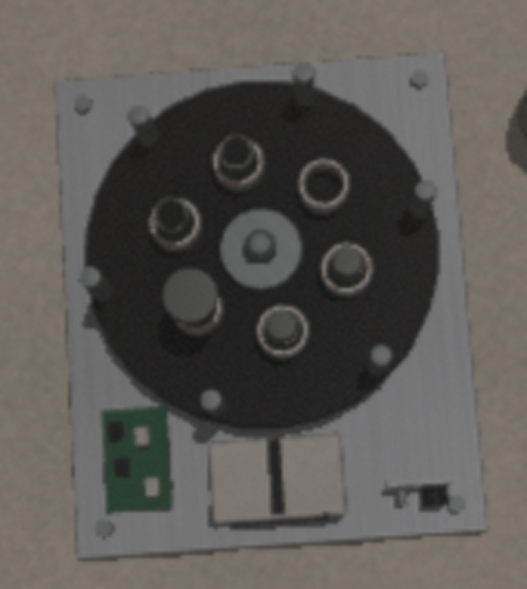

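View pics/sidez.png

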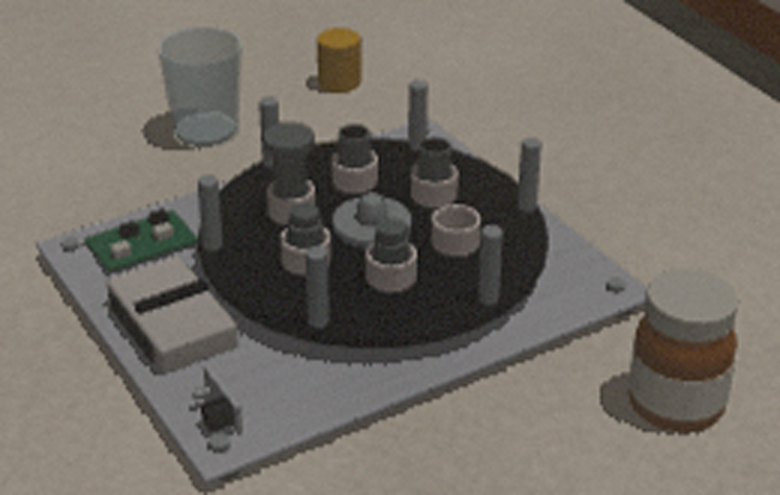

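```bash
python3 - <<'E'
from workcell import env
from h import *
from scipy.optimize import least_squares
c=env.read_camera("top")
P=lambda a,z:onplane(c,225+(a[0]+.5)/3.1-.5,90+(a[1]+.5)/3.1-.5,z)[:2]
posts=np.array([P(a,.092) for a in [(304,72),(139,117),(90,277),(210,400),(381,355),(426,189)]])
sol=least_squares(lambda p:np.concatenate([posts[:,0]-p[0]-.112*np.cos(p[2]+np.arange(6)*np.pi/3),posts[:,1]-p[1]-.112*np.sin(p[2]+np.arange(6)*np.pi/3)]),[posts[:,0].mean(),posts[:,1].mean(),np.arctan2(*(posts[0]-posts.mean(0))[::-1])])
ctr=sol.x[:2];print(posts.round(4).tolist(),"ctr",ctr,"res",np.abs(sol.fun).max())
ang=lambda p:np.degrees(np.arctan2(p[1]-ctr[1],p[0]-ctr[0]))%360
print("post ang fit",np.degrees(sol.x[2]),[ang(p) for p in posts])
t=P((190,295),.102);print("tall",t,np.hypot(*(t-ctr)),ang(t))
b1=P((273,440),.040);b2=P((280,512),.040);print("bar",b1,b2,ang(b1),ang(b2),np.hypot(*(b1-ctr)),np.degrees(np.arctan2(*(b2-b1)[::-1]))%360)
f=c["frame"];g=f.max(2);m=(g<45).astype(np.uint8);
n=np.zeros_like(m);n[110:235,245:375]=1
cs,_=cv2.findContours(m*n,cv2.RETR_EXTERNAL,cv2.CHAIN_APPROX_NONE);k=max(cs,key=cv2.contourArea)
e=cv2.minEnclosingCircle(k);print("disc",e,onplane(c,*e[0],.037)[:2],"hub",P((260,243),.063))
cor=[P(a,.014) for a in [(55,80),(443,55),(485,531),(80,557)]];print("corners",np.round(cor,4).tolist())
for n_,a in dict(beaker=(193,180),jar=(404,135),weight=(191,130),blue=(261,298),green=(219,291)).items(): print(n_,onplane(c,*a,.0)[:2],onplane(c,*a,.08)[:2])
E
```

```text
[[0.6941, 0.0457], [0.6634, 0.1535], [0.5566, 0.1827], [0.4775, 0.1039], [0.507, -0.0046], [0.6155, -0.0338]] ctr [0.58566671 0.0745575 ] res 0.001258374985959515
post ang fit -14.843074874916846 [np.float64(345.07214988510384), np.float64(45.448214403672374), np.float64(105.03597101484297), np.float64(164.8380909780225), np.float64(225.16373479072305), np.float64(285.38622995962965)]
tall [0.54334095 0.11693938] 0.05989736559458978 134.96204422192002
bar [0.45635044 0.06518204] [0.40857336 0.06005737] 184.14670150121685 184.68084710975222 0.12965569357370002 186.12225572221817
disc ((308.8291931152344, 172.2200927734375), 56.76918029785156) [0.58243463 0.07479246] hub [0.58576786 0.07444728]
corners [[0.7151, 0.2247], [0.7338, -0.0525], [0.3977, -0.0784], [0.3776, 0.1967]]
beaker [0.57161959 0.33236187] [0.55637112 0.30835528]
jar [ 0.67513981 -0.13381991] [ 0.65150087 -0.12004177]
weight [0.68588321 0.34237358] [0.66137351 0.31755553]
blue [0.31762831 0.17479937] [0.32296621 0.16356345]
green [0.33125649 0.26499317] [0.33548981 0.24644691]
```

```bash
cat >> h.py <<'E'
C=np.array([.5857,.0746]); TH=184.3
def fing(theta,back=.018,r=.116):
    "finger xy & yaw pushing CCW (face -x) on post at angle theta"
    a=np.radians(theta);e=np.array([np.cos(a),np.sin(a)]);t=np.array([-e[1],e[0]])
    return C+r*e-back*t,theta-100+0 if False else theta+90-180
def delta(s,xy,z,yaw):
    Rm=R.from_euler("xyz",s["ee_rot"],degrees=True)
    d=Rm.inv().apply(np.array([*xy,z])-s["eef_pos"])
    turn=-((yaw-s["ee_rot"][2]+180)%360-180)
    return np.round(d,4),round(turn,1)
E
python3 - <<'E'
from workcell import env
from h import *
s=env.observe()
xy,yaw=fing(165,.035); print(xy,yaw,delta(s,xy,.248,yaw))
E
```

```text
[0.48271127 0.13843041] 75 (array([-3.702e-01, -2.105e-01,  1.000e-04]), np.float64(78.5))
```

Emit:
jog_arm(
  increments=[
    [[255,-0.03,-0.017,0,6],[255,-0.06,-0.034,0,12],[255,-0.09,-0.051,0,18],[255,-0.12,-0.068,0,24],[255,-0.15,-0.085,0,30],[255,-0.18,-0.102,0,36],[255,-0.21,-0.12,0,42],[255,-0.24,-0.137,0,48],[255,-0.27,-0.154,0,54],[255,-0.3,-0.171,0,60],[255,-0.33,-0.188,0,66],[255,-0.35,-0.2,0,72],[255,-0.365,-0.208,0,76],[255,-0.37,-0.2105,0,78.5],[255,-0.37,-0.2105,0,78.5],[255,-0.37,-0.2105,0,78.5]],
  ],
  grip_force=40,
)

```text
time_s: 1.63
eef_pos: [0.4825, 0.1384, 0.2481]
ee_rot: [-180.0, -0.0, 75.0]
ft_force: [-0.4, 0.5, 0.4]
opening: 0.001
```

```bash
python3 - <<'E'
from workcell import env
from h import *
s=env.observe(); print(s["time_s"],s["eef_pos"],s["ee_rot"],s["opening"],s["ft_force"])
xy,yaw=fing(165,.035); print(xy,yaw,delta(s,xy,.080,yaw))
for n in ("top","side"):
    c=env.read_camera(n); cv2.imwrite(f"pics/{n}1.png",c["frame"][:,:,::-1])
E
```

```text
1.6333 [0.48254984 0.13843781 0.24814581] [-1.79963434e+02 -7.05593696e-03  7.50089355e+01] 0.0014928874509795031 [-0.38271872  0.47894648  0.44705195]
[0.48271127 0.13843041] 75 (array([0.    , 0.0003, 0.1681]), np.float64(0.0))
```

View pics/side1.png

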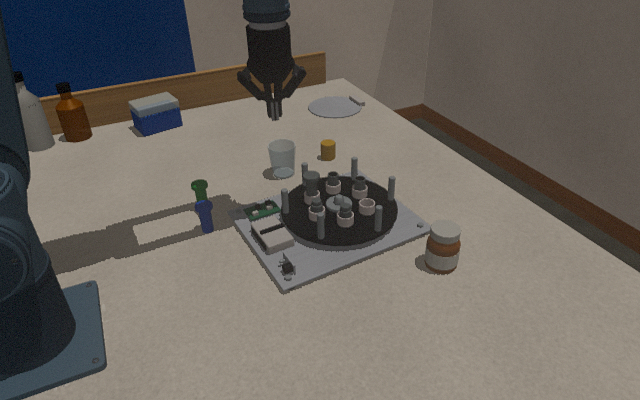

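View pics/top1.png

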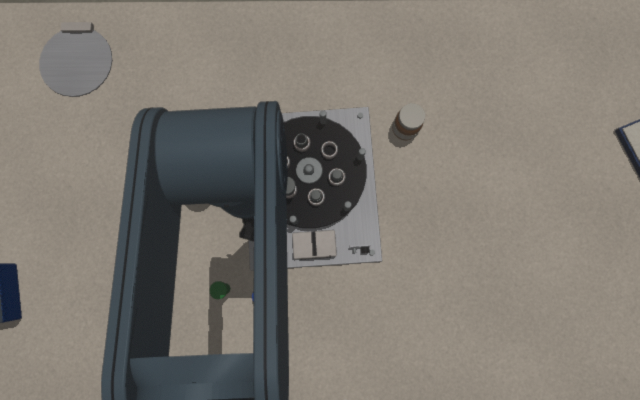

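The fingers are shut and hang above the gap beside the near post; the side view shows their tips at (275,117). The flared knuckles sit well above tube height, so I'll descend.

Emit:
jog_arm(
  increments=[
    [[255,0,0,0.02,0],[255,0,0,0.04,0],[255,0,0,0.06,0],[255,0,0,0.08,0],[255,0,0,0.095,0],[255,0,0,0.11,0],[255,0,0,0.12,0],[255,0,0,0.13,0],[255,0,0,0.14,0],[255,0,0,0.15,0],[255,0,0,0.16,0],[255,0,0,0.168,0],[255,0,0,0.168,0],[255,0,0,0.168,0]],
  ],
)

```text
time_s: 2.9
eef_pos: [0.4824, 0.1386, 0.0799]
ee_rot: [-179.9, 0.0, 75.0]
ft_force: [0.3, -0.0, 0.8]
opening: 0.0
```

```bash
python3 - <<'E'
from workcell import env
from h import *
s=env.observe(); print(s["time_s"],s["eef_pos"],s["ee_rot"],s["ft_force"])
for n in ("wrist","side"):
    c=env.read_camera(n); cv2.imwrite(f"pics/{n}2.png",c["frame"][:,:,::-1])
for th,b in [(165,.018),(172,.018),(179,.018),(186,.018),(193,.018),(200,.018),(204,.018),(208,.018),(211,.018),(214.3,.018)]:
    xy,yaw=fing(th,b); print(th,delta(s,xy,.080,yaw))
E
```

```text
2.9 [0.48239243 0.13855272 0.07987676] [-1.79942864e+02  1.88305825e-02  7.49775183e+01] [ 0.30188932 -0.01505436  0.8268087 ]
165 (array([-0.017 ,  0.0003, -0.0001]), np.float64(-0.0))
172 (array([-0.0313, -0.001 , -0.0001]), np.float64(-7.0))
179 (array([-0.0456, -0.0006, -0.0001]), np.float64(-14.0))
186 (array([-0.0598,  0.0016, -0.0001]), np.float64(-21.0))
193 (array([-0.0736,  0.0055, -0.0001]), np.float64(-28.0))
200 (array([-0.0868,  0.011 , -0.0001]), np.float64(-35.0))
204 (array([-0.094 ,  0.0149, -0.0001]), np.float64(-39.0))
208 (array([-1.01e-01,  1.93e-02, -1.00e-04]), np.float64(-43.0))
211 (array([-1.06e-01,  2.29e-02, -1.00e-04]), np.float64(-46.0))
214.3 (array([-1.112e-01,  2.710e-02, -1.000e-04]), np.float64(-49.3))
```

View pics/side2.png

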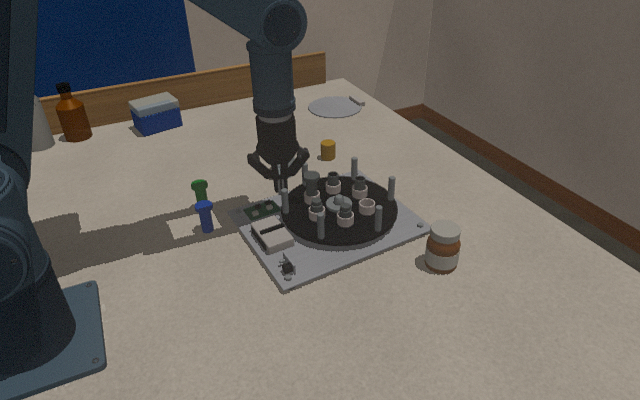

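View pics/wrist2.png

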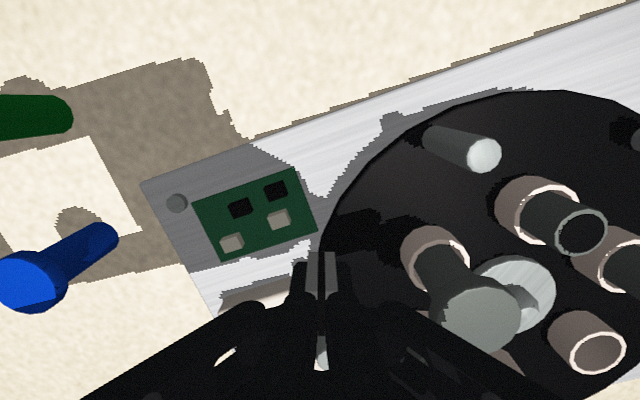

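Fingers are clear of the tall tube, whose cap is at (480,318) in the wrist view. I'll start with a slow push.

Emit:
jog_arm(
  increments=[
    [[255,-0.005,0,0,0],[255,-0.01,0,0,0],[255,-0.014,0,0,0],[255,-0.017,0,0,0],[255,-0.0206,0,0,-1.75],[255,-0.0242,-0.0005,0,-3.5],[255,-0.0278,-0.001,0,-5.25],[255,-0.0313,-0.001,0,-7],[255,-0.0349,-0.001,0,-8.75],[255,-0.0385,-0.001,0,-10.5],[255,-0.042,-0.001,0,-12.25],[255,-0.0456,-0.0006,0,-14],[255,-0.0492,0,0,-15.75],[255,-0.0527,0.0005,0,-17.5],[255,-0.0563,0.001,0,-19.25],[255,-0.0598,0.0016,0,-21],[255,-0.0633,0.0025,0,-22.75],[255,-0.0655,0.0031,0,-24],[255,-0.067,0.0035,0,-24.75],[255,-0.067,0.0035,0,-24.75]],
  ],
)

```text
time_s: 4.67
eef_pos: [0.4687, 0.0725, 0.0805]
ee_rot: [180.0, 0.0, 99.7]
ft_force: [0.0, 0.3, 0.1]
opening: 0.003
```

```bash
python3 - <<'E'
from workcell import env
from h import *
s=env.observe(); print(s["time_s"],s["eef_pos"],s["ee_rot"],s["ft_force"])
for n in ("wrist","side","top"):
    c=env.read_camera(n); f=c["frame"][:,:,::-1]; cv2.imwrite(f"pics/{n}3.png",f if n!="side" else cv2.resize(f[130:295,215:475],None,fx=3,fy=3,interpolation=cv2.INTER_CUBIC))
E
```

```text
4.6667 [0.4687498  0.07252045 0.08049035] [1.79978880e+02 1.25955167e-02 9.97206410e+01] [0.00680185 0.26482286 0.11157726]
```

View pics/side3.png

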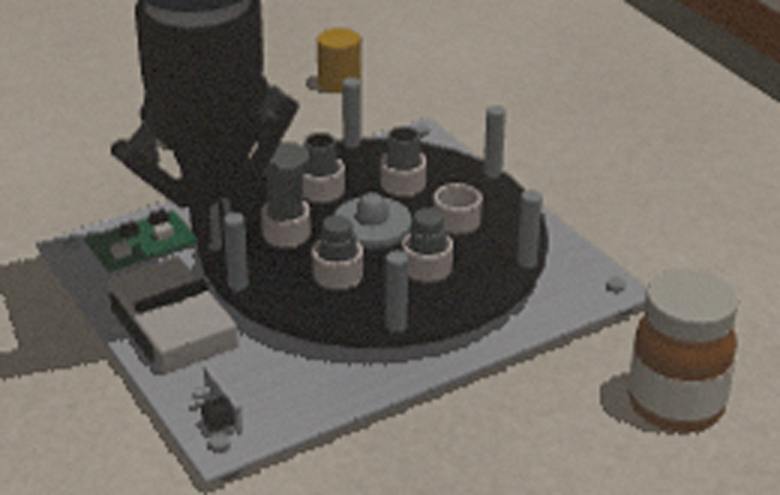

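View pics/top3.png

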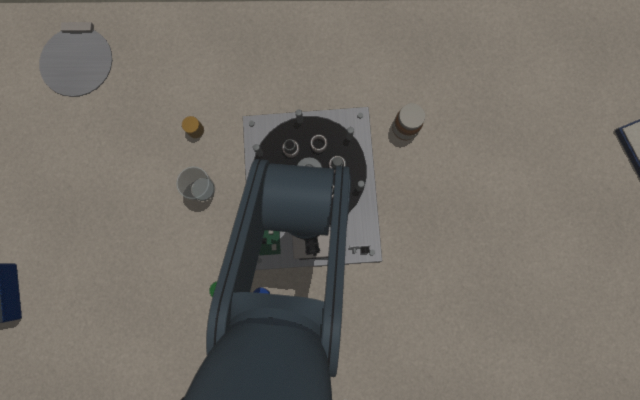

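View pics/wrist3.png

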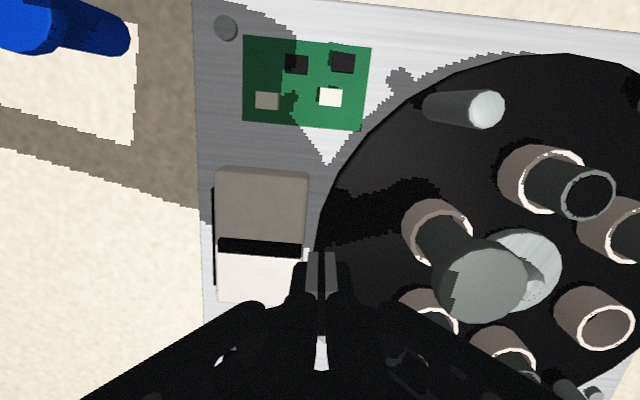

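The carousel turns with the push. From the post tops in the side view, e.g. (351,84), (495,112), (531,196), (397,257) and (235,218), I'll compute its angle.

```bash
python3 - <<'E'
from workcell import env
from h import *
c=env.read_camera("side"); s=env.observe()
P=lambda a,z:onplane(c,215+(a[0]+.5)/3-.5,130+(a[1]+.5)/3-.5,z)[:2]
def A(a,z):
    p=P(a,z)-C; return np.round([*P(a,z),np.hypot(*p),np.degrees(np.arctan2(p[1],p[0]))%360],4)
for a in [(351,84),(495,112),(531,196),(397,257),(235,218)]: print(A(a,.092),A(a,.092)[3]%60)
print("tall",A((290,153),.102)); print("hub",P((372,200),.063))
for th in (190,196,200,203,206,208,210,212,214.3):
    xy,yaw=fing(th); print(th,delta(s,xy,.080,yaw))
E
```

```text
[ 0.6224  0.181   0.1126 70.9544] 10.954400000000007
[ 0.6954  0.0966  0.1119 11.3293] 11.3293
[ 6.596000e-01 -7.700000e-03  1.106000e-01  3.119096e+02] 11.909600000000012
[ 5.502000e-01 -2.820000e-02  1.088000e-01  2.509311e+02] 10.931099999999986
[4.776000e-01 5.660000e-02 1.096000e-01 1.894615e+02] 9.461500000000001
tall [5.355000e-01 9.790000e-02 5.540000e-02 1.550913e+02]
hub [0.58526646 0.07418121]
190 (array([-0.0007, -0.0003,  0.0003]), np.float64(-0.3))
196 (array([-0.013 , -0.0015,  0.0003]), np.float64(-6.3))
200 (array([-0.0211, -0.0016,  0.0003]), np.float64(-10.3))
203 (array([-0.0273, -0.0013,  0.0003]), np.float64(-13.3))
206 (array([-0.0334, -0.0006,  0.0003]), np.float64(-16.3))
208 (array([-0.0374, -0.    ,  0.0003]), np.float64(-18.3))
210 (array([-0.0415,  0.0007,  0.0003]), np.float64(-20.3))
212 (array([-0.0455,  0.0016,  0.0003]), np.float64(-22.3))
214.3 (array([-0.05  ,  0.0028,  0.0003]), np.float64(-24.6))
```

Emit:
jog_arm(
  increments=[
    [[255,-0.0025,0,0,-1.3],[255,-0.0055,-0.0005,0,-2.7],[255,-0.0085,-0.001,0,-4.2],[255,-0.0115,-0.0013,0,-5.6],[255,-0.0145,-0.0015,0,-7],[255,-0.0175,-0.0016,0,-8.5],[255,-0.0205,-0.0016,0,-10],[255,-0.0235,-0.0015,0,-11.4],[255,-0.026,-0.0014,0,-12.7],[255,-0.0285,-0.0012,0,-13.9],[255,-0.031,-0.0009,0,-15.1],[255,-0.033,-0.0007,0,-16.1],[255,-0.035,-0.0004,0,-17.1],[255,-0.0365,-0.0002,0,-17.8],[255,-0.0375,0,0,-18.3],[255,-0.0385,0.0001,0,-18.8],[255,-0.039,0.0002,0,-19],[255,-0.039,0.0002,0,-19]],
  ],
)

```text
time_s: 6.37
eef_pos: [0.4754, 0.0345, 0.0803]
ee_rot: [-180.0, 0.0, 118.7]
ft_force: [-0.5, 0.1, 0.6]
opening: -0.001
```

```bash
python3 - <<'E'
from workcell import env
from h import *
s=env.observe(); print(s["time_s"],s["eef_pos"],s["ee_rot"],s["ft_force"])
for n in ("wrist","side"):
    c=env.read_camera(n); f=c["frame"][:,:,::-1]; cv2.imwrite(f"pics/{n}4.png",f if n!="side" else cv2.resize(f[130:295,215:475],None,fx=3,fy=3,interpolation=cv2.INTER_CUBIC))
E
```

```text
6.3667 [0.4754299  0.03449085 0.08029353] [-1.79992246e+02  3.08597977e-03  1.18740399e+02] [-0.46112362  0.08775825  0.5760471 ]
```

View pics/side4.png

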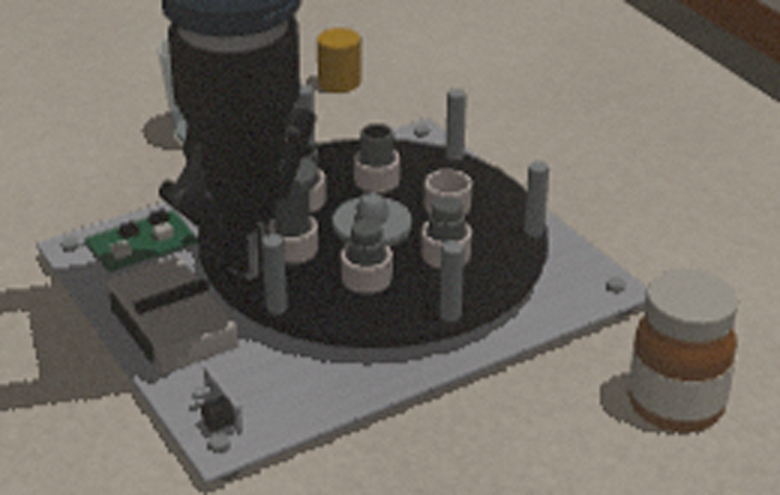

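View pics/wrist4.png

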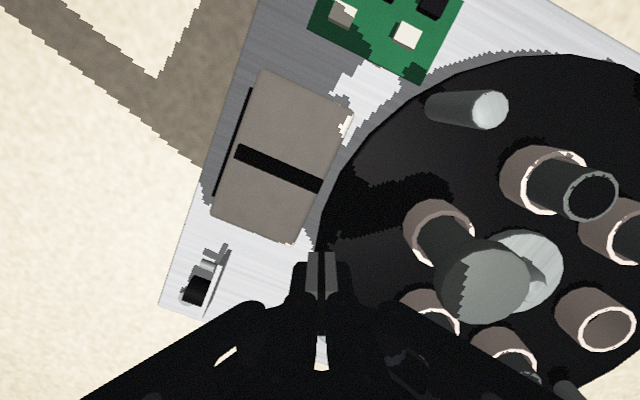

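Side view now has post tops at (456,94), (538,167), (453,246) and (274,240). The wrist view shows the cap near (486,281), an open tube post top at (490,110) and the bar from (237,151) to (322,186).

```bash
python3 - <<'E'
from workcell import env
from h import *
c=env.read_camera("side"); s=env.observe();w=env.read_camera("wrist")
P=lambda a,z:onplane(c,215+(a[0]+.5)/3-.5,130+(a[1]+.5)/3-.5,z)[:2]
W=lambda a,z:onplane(w,*a,z)[:2]
def A(p):
    p=p-C; return np.round([*p,np.hypot(*p),np.degrees(np.arctan2(p[1],p[0]))%360],4).tolist()
for a in [(456,94),(538,167),(453,246),(274,240)]: print(A(P(a,.092)),A(P(a,.092))[3]%60)
print("wrist post",A(W((491,110),.092)),"tall",A(W((486,281),.102)),"bar",A(W((237,151),.04)),A(W((322,186),.04)))
for th in (209,211,212,213,214.3):
    xy,yaw=fing(th); print(th,delta(s,xy,.080,yaw))
E
```

```text
[0.0981, 0.0575, 0.1137, 30.3871] 30.3871
[0.097, -0.0544, 0.1112, 330.7232] 30.72320000000002
[0.0008, -0.1082, 0.1082, 270.4325] 30.432500000000005
[-0.0957, -0.0519, 0.1088, 208.467] 28.467000000000013
wrist post [-0.0969, 0.0574, 0.1126, 149.3495] tall [-0.0633, 0.0044, 0.0634, 176.0288] bar [-0.1775, -0.0125, 0.1779, 184.0177] [-0.1285, -0.0077, 0.1287, 183.4084]
209 (array([-0.0004, -0.0001,  0.0003]), np.float64(-0.3))
211 (array([-0.0044, -0.0006,  0.0003]), np.float64(-2.3))
212 (array([-0.0065, -0.0008,  0.0003]), np.float64(-3.3))
213 (array([-0.0085, -0.001 ,  0.0003]), np.float64(-4.3))
214.3 (array([-0.0112, -0.0012,  0.0003]), np.float64(-5.6))
```

Emit:
jog_arm(
  increments=[
    [[255,-0.0015,-0.0002,0,-0.8],[255,-0.003,-0.0004,0,-1.6],[255,-0.0045,-0.0006,0,-2.4],[255,-0.006,-0.0007,0,-3],[255,-0.007,-0.0009,0,-3.5],[255,-0.0078,-0.001,0,-3.9],[255,-0.0084,-0.001,0,-4.2],[255,-0.0088,-0.001,0,-4.4],[255,-0.0088,-0.001,0,-4.4],[255,-0.007,-0.001,0,-4.4],[255,-0.003,-0.001,0,-4.4],[255,0.003,-0.001,0,-4.4],[255,0.008,-0.001,0,-4.4],[255,0.012,-0.001,0,-4.4],[255,0.012,-0.001,0,-4.4]],
  ],
)

```text
time_s: 7.82
eef_pos: [0.468, 0.0456, 0.0803]
ee_rot: [-180.0, -0.0, 123.2]
ft_force: [-0.4, 0.3, -0.2]
opening: -0.005
```

Emit:
jog_arm(
  increments=[
    [[255,0,0,-0.02,0],[255,0,0,-0.04,0],[255,0,0,-0.06,0],[255,0,0,-0.09,0],[255,0,0,-0.12,0],[255,0,0,-0.15,0],[255,0,0,-0.17,0],[255,0,0,-0.17,0]],
  ],
)

```text
time_s: 8.48
eef_pos: [0.4712, 0.0444, 0.2551]
ee_rot: [179.6, 0.3, 123.2]
ft_force: [1.1, 0.5, 0.6]
opening: 0.003
```

```bash
python3 - <<'E'
from workcell import env
from h import *
s=env.observe(); print(s["time_s"],s["eef_pos"],s["ee_rot"],s["ft_force"])
print(delta(s,[.40,.35],.25,118+5))
E
```

```text
8.4833 [0.47122215 0.04442222 0.25514102] [179.611479     0.34845505 123.15422508] [1.13512777 0.4725575  0.64733817]
(array([0.2948, 0.1075, 0.0041]), np.float64(0.2))
```

Next I'll move the arm aside so the top camera can see.

Emit:
jog_arm(
  increments=[
    [[255,0.025,0.009,0,0],[255,0.055,0.02,0,0],[255,0.085,0.031,0,0],[255,0.115,0.042,0,0],[255,0.145,0.053,0,0],[255,0.175,0.064,0,0],[255,0.205,0.075,0,0],[255,0.235,0.086,0,0],[255,0.265,0.097,0,0],[255,0.29,0.107,0,0],[255,0.295,0.108,0,0],[255,0.295,0.108,0,0]],
  ],
)

```text
time_s: 9.48
eef_pos: [0.3968, 0.3521, 0.2493]
ee_rot: [-179.9, -0.0, 123.3]
ft_force: [0.4, 0.1, -0.6]
opening: 0.002
```

```bash
python3 - <<'E'
from workcell import env
from h import *
c=env.read_camera("top"); f=c["frame"][:,:,::-1]
cv2.imwrite("pics/top5.png",f)
cv2.imwrite("pics/topz5.png",cv2.resize(f[90:280,225:395],None,fx=3.1,fy=3.1,interpolation=cv2.INTER_CUBIC))
E
```

```text
(no output)
```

View pics/topz5.png

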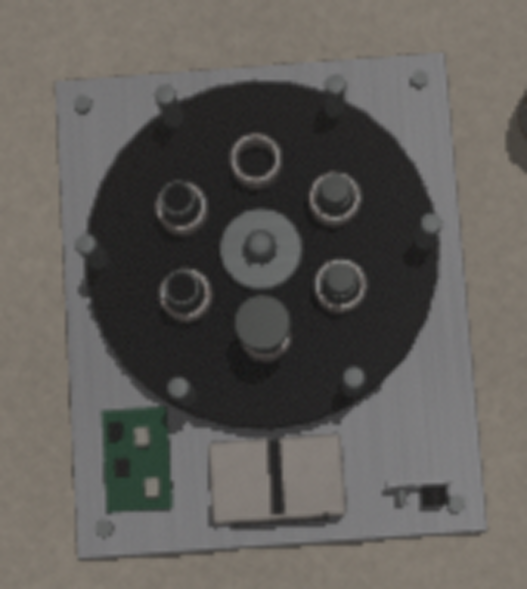

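View pics/top5.png

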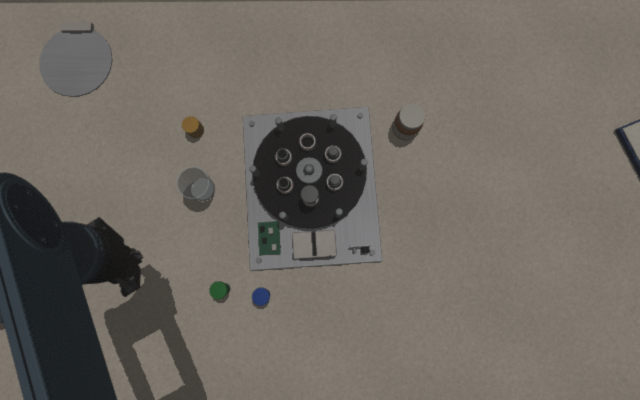

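```bash
python3 - <<'E'
from workcell import env
from h import *
c=env.read_camera("top")
P=lambda a,z:onplane(c,225+(a[0]+.5)/3.1-.5,90+(a[1]+.5)/3.1-.5,z)[:2]
posts=np.array([P(a,.092) for a in [(336,85),(166,95),(86,244),(178,387),(354,377),(432,223)]])
ctr=posts.mean(0);print(ctr)
ang=lambda p:np.degrees(np.arctan2(*(p-ctr)[::-1]))%360
A=[ang(p) for p in posts];print(np.round(A,1),"rotor",(np.mean([(a-30)%60 for a in A]) )+0)
t=P((262,323),.102)
b1=P((273,440),.040);b2=P((280,512),.040)
print("tall",t-ctr,ang(t),"bar",ang(b1),ang(b2))
u=(b1+b2)/2-ctr;u/=np.hypot(*u);d=t-ctr;print("lateral mm",1e3*(u[0]*d[1]-u[1]*d[0]),np.hypot(*d))
E
```

```text
[0.58555373 0.07434529]
[333.5  33.6  93.7 153.4 213.7 273.8] rotor 3.6164907281811067
tall [-0.05998144 -0.00336336] 183.20940072681051 bar 184.05669235643538 184.61557316883946
lateral mm -1.2271392893971143 0.06007566244361066
```

The tube is about 1 mm off the bar's line (tolerance 8 mm), and nothing else has moved. I'll hand it in.

```bash
python3 -c "
from workcell import env
print(env.hand_in())"
```

```text
the job is handed in; nothing more can be done
None
```

The job is handed in, with the tall wide-capped tube standing in front of the reader. The hand-in reports no verdict.

- **What I did:** With the shut fingertips, I pushed one rim post slowly, in three arcs, turning the carousel about 49° counter-clockwise seen from above. I then backed off, lifted and moved the arm clear, about 9.5 s in all.
- **Tube position:** The last top view puts the tall tube at 183.2° and the index bar's line at about 184.3°. That is roughly 1.2 mm sideways, against the 8 mm allowed. The posts alone put the carousel at 183.6°, which agrees to within half a degree.
- **Other items:** By eye, all five tubes looked upright and seated, and the beaker, jar and weight showed no visible shift. I did not measure those separately.
- **Forces and rest:** The wrist forces read at the end of each push were about 1 N or less. I did not measure the carousel's speed directly at hand-in. I judged it at rest because friction holds it and the fingers had already been clear of it for over a second.
- **Disagreement:** Midway, one wrist-camera reading of the tall tube's angle came out about 4° lower than the side view's post angles. I went by the posts, and the final top view supported them.

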